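# Prop a washed jar lid on the free drying rest

## Robot

A 7-joint arm with a two-finger parallel gripper is mounted at the origin on the work surface. World frame = base frame: x ahead of the robot, y to its left, z up, the work surface at z = 0. Lengths are in m, angles in rad, forces in N, time in s.
With the tool pointing down it reaches from about 0.4 to 0.85 m from the base axis. Payload 4.5 kg.
Tool frame: the origin (TCP) lies midway between the tips of the shut fingers; the grasp point (between the pads) lies 19 mm behind it (robot.pinch_z is the distance from the TCP to the grasp point, in m); x points along the fingers, z is the direction in which the jaws open and shut, and the axes are right-handed (so a half turn about x gives the same grasp; the last joint's range is limited). The gripper opens to 88 mm and grips with 3 to 60 N. Pads are 18 mm wide; open, the fingers measure 123 mm over their backs; the gripper's body (75 mm by 187 mm) begins 45 mm behind the grasp point.
Start: joints at [1.374, 0.689, -0.195, 1.565, 0.157, 0.902, -0.215], TCP at [0.143, -0.608, 0.207] pointing down, gripper open.
Joint ranges: [-3.01, 3.01], [-0.46, 2.08], [-1.47, 1.51], [0.13, 2.56], [-1, 4.14], [0.04, 2.09], [-2.66, 2.66]. Speed limits (rad/s): [2.57, 2.57, 3.14, 3.14, 3.14, 3.14, 3.14].

## Interface

Orientations are given as a rotation vector (axis times angle).
In Python, from bench import read_state, cams, robot gives the robot as it stands.
- The arm moves only by the tool play_rows, never from a script. Its argument "deltas" is text: rows parted by semicolons, each of 7 numbers parted by spaces: the shift along the tool's x, y, z in m, then the turn, a rotation vector about the tool's x, y, z in rad, then the closure, from 0 (fully open) to 1 (shut). A call has 1 to 12 rows; each row shifts and turns the commanded pose from where the row before left it, along the tool's axes as they then stand; what a row does not reach is not made up. A row lasts 1/8 s, in which the tool goes at most 62.5 mm and 10.7 degrees, less where a joint would pass 70% of its speed; a pose out of reach is approached as far as the arm can. A call with a gripper value outside its range is refused whole. The fingers move at their own pace and stop on an object; "newtons" is the grip in N (left out, the last holds). Time passes only in rows, so rows that do not move let the fingers close. It gives the time, the measured TCP pose, the force and the opening at its end, in the units of the state.
- read_state(): the state, without advancing time (a new reading comes with each control period).
- cams.capture(name): name is "side" or "top" or "wrist"; returns (picture, depth): 384x512x3 uint8, blue, green, red; 384x512 float32, m along the optical axis (not along the pixel's ray), 0 where there is no reading.
- cams.camera_model(name): a dict with "fx", "fy", "cx", "cy" (pixels), "rvec" (rotation vector, rad) and "tvec" (3), from world to camera coordinates, as OpenCV has them; the wrist camera has in their place "tool_from_camera" (4x4, takes a point from camera to tool coordinates, whose origin is the TCP and whose axes are the tool frame's). Camera axes: x right, y down, z forward; pixel columns grow to the right and rows downward; lengths in m; the calibration is good to about 2 mm. A picture is of the moment at which its call begins: read the wrist's pose just before it. camera_model takes no time and is no camera call.
- robot.sign_off(): hands the job in, once; it reports no verdict.
The state is a dict: "t": time; "joint_positions": joint angles; "dq": joint speeds; "joint_efforts": joint torques, N m; "tcp_pos": TCP position; "tool_rot": TCP orientation; "contact_force": force on the tool from outside, world axes, zero at the start; "torque": the same for the moment, N m; "grip_width": finger opening in m.
Only numpy, scipy, OpenCV 4.12 (cv2) and the standard library are available. Lean on these libraries where they do the work, as an engineer would, in place of code of your own. Each camera call takes 0.05 s, during which the arm holds its last target.

## Task

Pick the red jar lid up from the cork mat and lay it on the sloping rest of the empty drying stand: flat on the slope, centred across the narrow rest, its lower edge down against the little lip. Set it down rather than dropping it, let go, and leave the other lids and jars where they are.

Things in the scene. Friction and masses are not known exactly. Their poses are not given: they have to be found in the camera images.
- red_lid_mid (a point): Centre (half-way up) of the loose red metal jar lid: a closed flat disc, 63 mm diameter (64 mm at a thin steel bead round its foot, look only), 16 mm high, 25 g or so. It lies flat on the cork mat, so this point is 8 mm above the mat. z is the disc's axis, up at the start.
- cork_mat: Fixed cork mat, 170 x 310 mm, 6 mm thick; its origin is the centre of its underside, on the worktop. The red lid and the black lid lie on it, centres about 130 to 180 mm apart along its long side (y); which is where varies.
- free_seat (a point): Seat point of the empty stand: on the sloping strip's upper surface, mid-width, 110 mm above the worktop, right under the centre of a lid that touches the lip. Axes: x up the slope, y level across the strip, z square out of its surface. The slope is 25 degrees, its low end roughly towards the robot. The strip runs from x = -37.5 to +31.5 mm; the lip's face is at x = -31.5 mm, 8 mm high above the surface.
- stand_free: The empty wooden drying stand, fixed to the worktop, turned up to 20 degrees either way; origin at the centre of the underside of its base (100 x 90 x 14 mm), straight below the seat point. A 24 mm square post carries the strip, 40 mm wide and 8 mm thick, with a lip across its low end. Its sides are open: fingers holding a 63 mm lid across y hang clear beside it.
- used_seat (a point): The same point on the other, identical drying stand, which already holds a white lid. Which stand is left or right varies; they stand at least 150 mm apart.
- drying_lid_mid (a point): Centre of the loose white lid (same size as the red one) already lying on the other stand. Leave alone.
- black_lid_mid (a point): Centre of the loose black lid (same size) lying on the cork mat. Leave alone.
- seed_jar: Loose amber jar with a black cap, 68 mm diameter, 115 mm high, origin at the centre of its underside. Leave alone.
- white_pot: Loose small white pot with a green label, 52 mm diameter, 70 mm high, origin at the centre of its underside. Leave alone.
There are look-alikes about, which are no part of the job. There is more than one size of the part that bears red_lid_mid; the job needs the largest.

How it is judged:
By the outcome, as a careful person would: the job done as asked, in the order asked, and still so for the second after the job is handed in, with the robot touching nothing.
It also fails if it takes over 35 s, if anything falls off the work surface, if the arm or the gripper's body presses on something with over 40 N, if the wrist force passes 120 N, or if a joint passes its speed limit or range.

## Working session

There is one attempt and no reset: what is moved stays moved. The work goes in short steps, Python scripts to look and compute and a tool call to move; the robot and the scene stay as the last step left them, time stands still between calls to the robot, and variables do not carry over. Pictures are saved under pics/ and viewed, and the job is handed in when it is done.

Besides the shell and the picture viewer there is one more tool, called after "Request:" as name(argument=value, ...), one argument or row to a line, values as JSON. play_rows: Moves the arm, as the interface text tells. Its arguments: {"type":"object","properties":{"deltas":{"type":"string"},"newtons":{"type":"number"}},"required":["deltas"]}

```bash
ls; mkdir -p pics
cat > h.py <<'E'
import numpy as np, cv2
from scipy.spatial.transform import Rotation as R
from bench import read_state, cams, robot
def wc(name):
    m=cams.camera_model(name); K=np.array([[m['fx'],0,m['cx']],[0,m['fy'],m['cy']],[0,0,1]])
    if 'rvec' in m:
        Rm=R.from_rotvec(np.ravel(m['rvec'])).as_matrix(); t=np.ravel(m['tvec'])
        return K,Rm.T,-Rm.T@t   # world_from_cam
    s=read_state(); T=np.array(m['tool_from_camera']); Rt=R.from_rotvec(s['tool_rot']).as_matrix()
    return K,Rt@T[:3,:3],Rt@T[:3,3]+np.array(s['tcp_pos'])
def ray(c,uv,z):
    K,A,o=c; d=A@np.linalg.inv(K)@np.array([uv[0],uv[1],1.]); return o+d*(z-o[2])/d[2]
def cloud(c,D):
    K,A,o=c; v,u=np.indices(D.shape); p=np.stack([(u-K[0,2])/K[0,0]*D,(v-K[1,2])/K[1,1]*D,D],-1); return p@A.T+o
def proj(c,P):
    K,A,o=c; q=K@(A.T@(np.asarray(P)-o)); return q[:2]/q[2]
E
python3 - <<'E'
from h import *
print(read_state())
for n in ("top","side","wrist"):
    c=wc(n); im,D=cams.capture(n); cv2.imwrite(f"pics/{n}0.png",im); np.savez(f"{n}0.npz",im=im,D=D,K=c[0],A=c[1],o=c[2]); print(n,c[2],c[1][:,2])
E
```

```text
pics
{'t': 0.0, 'joint_positions': array([ 1.37378356,  0.68999275, -0.19453785,  1.56636013,  0.1572848 ,
        0.90249498, -0.21510245]), 'dq': array([ 0.00046956, -0.00045898, -0.00014275,  0.00089227, -0.00052709,
       -0.00075816,  0.00131429]), 'joint_efforts': array([ 4.39632049e-04, -5.27563584e+01, -1.26644455e+00, -1.53430098e+01,
       -5.25140378e-02,  6.64014588e-03,  1.82643021e-04]), 'tcp_pos': array([ 0.14278415, -0.60775002,  0.20660093]), 'tool_rot': array([ 1.03855954,  1.31118422, -1.03677024]), 'contact_force': array([-0.1844107 ,  0.79094416,  0.62481096]), 'torque': array([0.00222223, 0.00849328, 0.02921714]), 'grip_width': 0.08845878142439045}
top [ 0.43161041 -0.01176761  1.03966091] [ 0.13290963  0.00537421 -0.99111359]
side [ 0.4845301  -0.82592029  0.8875323 ] [ 0.06794777  0.71553688 -0.69526259]
wrist [ 0.22508961 -0.58704954  0.38306825] [-0.31377214 -0.07246795 -0.94672881]
```

View pics/top0.png

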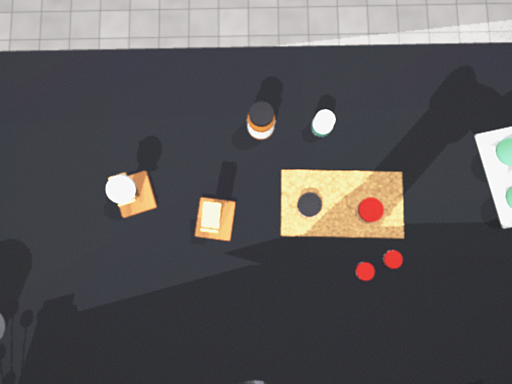

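View pics/side0.png

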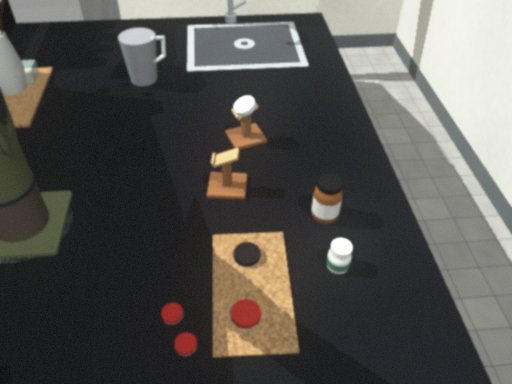

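View pics/wrist0.png

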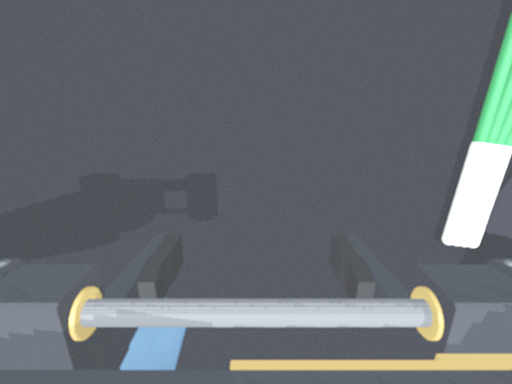

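The top view shows the red lid on the mat at (371,209), the black lid at (310,204), the empty stand at (212,217) and the stand holding the white lid at (121,190). Two smaller red look-alikes lie off the mat. Next I'll measure these.

```bash
cat > m.py <<'E'
from h import *
for n in ("top","side"):
    f=np.load(n+"0.npz"); im,D=f['im'],f['D']; c=(f['K'],f['A'],f['o'])
    P=cloud(c,D); hsv=cv2.cvtColor(im,cv2.COLOR_BGR2HSV)
    H,S,V=[hsv[...,i].astype(int) for i in range(3)]
    red=(((H<5)|(H>174))&(S>180)&(V>70)).astype(np.uint8)
    k,l,st,ce=cv2.connectedComponentsWithStats(red)
    for i in range(1,k):
        if st[i,4]<60: continue
        m=(l==i); p=P[m]; z=np.median(p[:,2])
        top=p[p[:,2]>z-.004]
        print(n,"red",ce[i].round(1),st[i,4],"z",z.round(4),"ray22",ray(c,ce[i],.022).round(4),"mid",((top.min(0)+top.max(0))/2).round(4),"ext",np.ptp(top,axis=0).round(4))
    # stands: points by height
    wood=(H>8)&(H<25)&(S>60)&(V>90)
    reg=(P[...,2]>0.085)&(P[...,2]<.14)&(D>0)&wood&(P[...,0]>.3)&(P[...,0]<.75)&(P[...,1]>-.1)&(P[...,1]<.35)
    k,l,st,ce=cv2.connectedComponentsWithStats(reg.astype(np.uint8))
    for i in range(1,k):
        if st[i,4]<30: continue
        p=P[l==i]; cen=np.median(p,0)
        A=np.c_[p[:,:2]-cen[:2],np.ones(len(p))]
        w=np.ones(len(p),bool)
        for _ in range(6):
            s=np.linalg.lstsq(A[w],p[w,2],rcond=None)[0]; r=p[:,2]-A@s; w=abs(r)<.002
        print(n,"wood",ce[i].round(1),st[i,4],cen.round(4),"in",w.sum(),"slope",np.degrees(np.arctan(np.hypot(s[0],s[1]))).round(1),"yaw",np.degrees(np.arctan2(s[1],s[0])).round(1),"z range",p[:,2].min().round(3),p[:,2].max().round(3))
    x,y=(150,170) if n=="top" else (195,140)
    cv2.imwrite(f"pics/{n}crop.png",cv2.resize(im[y:y+80,x:x+110],None,fx=7,fy=7,interpolation=cv2.INTER_CUBIC))
E
python3 m.py
```

```text
top red [370.6 209.3] 441 z 0.022 ray22 [ 0.5266 -0.3021  0.022 ] mid [ 0.4935 -0.1719  0.5289] ext [0.1238 0.3202 1.0215]
top red [393.1 259.1] 237 z 0.0113 ray22 [ 0.4026 -0.351   0.022 ] mid [ 0.4026 -0.3546  0.0118] ext [0.0397 0.0419 0.0083]
top red [365.1 271. ] 240 z 0.0107 ray22 [ 0.3747 -0.2809  0.022 ] mid [ 0.3741 -0.2838  0.0113] ext [0.0392 0.0408 0.009 ]
top wood [261.  124.2] 110 [ 0.7269 -0.0297  0.0905] in 32 slope 7.4 yaw -12.4 z range 0.085 0.115
side red [245.4 313.4] 475 z 0.0235 ray22 [ 0.5255 -0.3075  0.022 ] mid [ 0.5186 -0.5512  0.4536] ext [0.0681 0.5494 0.8679]
side red [171.4 312.2] 280 z 0.0124 ray22 [ 0.3742 -0.2919  0.022 ] mid [ 0.4187 -0.545   0.4482] ext [0.1317 0.5618 0.8787]
side red [185.1 342.6] 327 z 0.0127 ray22 [ 0.4029 -0.3616  0.022 ] mid [ 0.4331 -0.5803  0.4482] ext [0.1029 0.4913 0.8786]
side wood [239.1 115.3] 46 [0.5515 0.2773 0.0991] in 24 slope 21.7 yaw -178.7 z range 0.086 0.108
side wood [224.9 157.8] 364 [0.5066 0.0824 0.1075] in 172 slope 22.5 yaw 2.0 z range 0.085 0.127
side wood [322.5 194.5] 109 [ 0.7279 -0.0503  0.0918] in 33 slope 5.8 yaw 40.0 z range 0.085 0.102
```

View pics/topcrop.png

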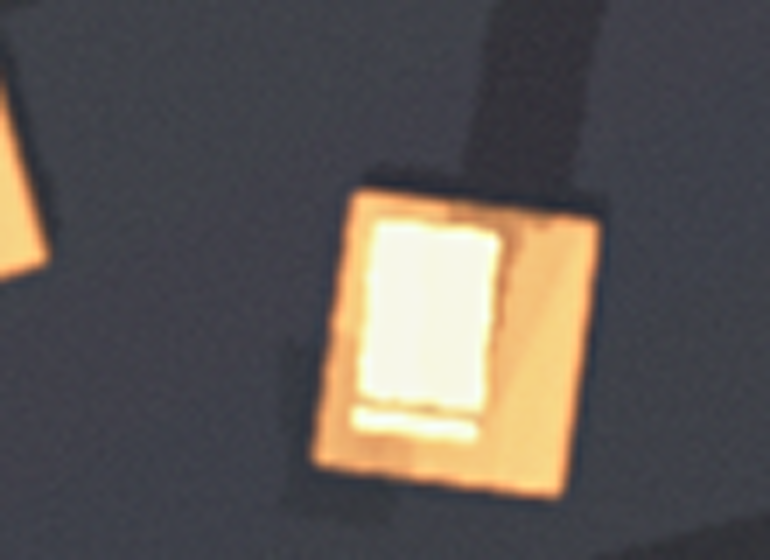

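View pics/sidecrop.png

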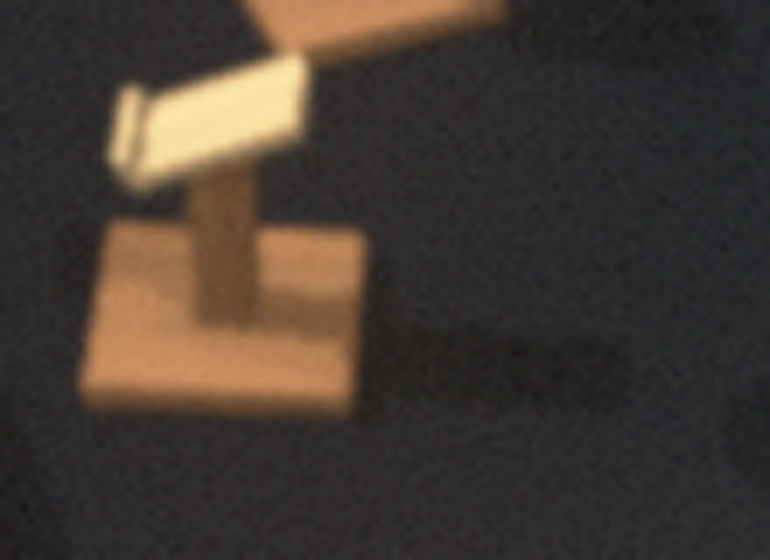

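```bash
cat > m2.py <<'E'
from h import *
f=np.load("top0.npz"); c=(f['K'],f['A'],f['o'])
print("K",c[0][0,0])
cr=lambda u,v:(150+(u+.5)/7-.5,170+(v+.5)/7-.5)
b=[ray(c,cr(*q),.014) for q in [(357,190),(600,215),(563,497),(313,462)]]
for q in b: print("base",q.round(4))
print("base ctr",np.mean(b,0).round(4),"sizes",[np.linalg.norm(b[i]-b[(i+1)%4]).round(4) for i in range(4)])
d=(b[0]-b[3])+(b[1]-b[2]); print("yaw",np.degrees(np.arctan2(d[1],d[0])))
d=(b[0]-b[1])+(b[3]-b[2]); print("yaw y-90",np.degrees(np.arctan2(d[1],d[0]))-90)
s25,c25=np.sin(np.radians(25)),np.cos(np.radians(25))
hi=[ray(c,cr(*q),.110+.0315*s25) for q in [(370,218),(502,230)]]
lo=[ray(c,cr(*q),.110-.0315*s25) for q in [(357,398),(485,406)]]
lip=[ray(c,cr(*q),.110-.0375*s25+.008*c25) for q in [(350,430),(477,440)]]
for n,p in(("hi",hi),("lo",lo),("lip",lip)): print(n,np.round(p,4).tolist(),np.linalg.norm(p[0]-p[1]).round(4))
h=np.mean(hi,0);l=np.mean(lo,0); d=h-l; print("seat",((h+l)/2).round(4),"yaw",np.degrees(np.arctan2(d[1],d[0])).round(2),"len",np.linalg.norm(d))
s=read_state(); print("tool axes cols",R.from_rotvec(s['tool_rot']).as_matrix().round(4))
# side view: base top & hi corners
f=np.load("side0.npz"); c=(f['K'],f['A'],f['o'])
cr=lambda u,v:(195+(u+.5)/7-.5,140+(v+.5)/7-.5)
b=[ray(c,cr(*q),.014) for q in [(105,222),(368,232),(354,403),(80,390)]]
print("side base ctr",np.mean(b,0).round(4),"sizes",[np.linalg.norm(b[i]-b[(i+1)%4]).round(4) for i in range(4)])
d=(b[1]-b[0])+(b[2]-b[3]); print("yaw",np.degrees(np.arctan2(d[1],d[0])))
hi=[ray(c,cr(*q),.1233) for q in [(303,55),(302,135)]];lo=[ray(c,cr(*q),.0967) for q in [(150,97),(138,185)]]
print(np.round(hi+lo,4), np.mean(hi+lo,0))
E
python3 m2.py
```

```text
K 406.8280015364728
base [0.5657 0.1255 0.014 ]
base [0.5552 0.0372 0.014 ]
base [0.4537 0.0513 0.014 ]
base [0.4675 0.141  0.014 ]
base ctr [0.5105 0.0887 0.014 ] sizes [np.float64(0.0889), np.float64(0.1025), np.float64(0.0907), np.float64(0.0994)]
yaw -8.412825633572442
yaw y-90 -7.724428526385722
hi [[0.5422, 0.1066, 0.1233], [0.5376, 0.0638, 0.1233]] 0.0431
lo [[0.4855, 0.1142, 0.0967], [0.4822, 0.0718, 0.0967]] 0.0425
lip [[0.4747, 0.1158, 0.1014], [0.4709, 0.0741, 0.1014]] 0.0419
seat [0.5119 0.0891 0.11  ] yaw -7.92 len 0.06255347480274658
tool axes cols [[-4.000e-04  9.735e-01  2.288e-01]
 [ 1.300e-03  2.288e-01 -9.735e-01]
 [-1.000e+00 -1.000e-04 -1.400e-03]]
side base ctr [0.5085 0.089  0.014 ] sizes [np.float64(0.1029), np.float64(0.0939), np.float64(0.1018), np.float64(0.0928)]
yaw -8.222655255052834
[[0.54   0.1053 0.1233]
 [0.5365 0.0611 0.1233]
 [0.484  0.118  0.0967]
 [0.4779 0.0694 0.0967]] [0.50961385 0.08846484 0.11      ]
```

Request:
play_rows(
  deltas="0 0 0 0.186 0 0 0;0 0 0 0.186 0 0 0;0 0.034 -0.035 0 0 0 0;0 0.034 -0.035 0 0 0 0;0 0.034 -0.035 0 0 0 0;0 0.034 -0.035 0 0 0 0;0 0.034 -0.035 0 0 0 0;0 0.034 -0.035 0 0 0 0;0 0.034 -0.035 0 0 0 0;0 0.034 -0.035 0 0 0 0;0.03 0.032 -0.037 0 0 0 0;0.03 0.032 -0.038 0 0 0 0",
)

```text
t: 1.65
tcp_pos: [0.5269, -0.3034, 0.1468]
tool_rot: [1.313, 1.138, -1.312]
contact_force: [-0.1, 0.2, -0.3]
grip_width: 0.0879
```

Request:
play_rows(
  deltas="0 0 0 0 0 0 0;0 0 0 0 0 0 0",
)

```text
t: 1.9
tcp_pos: [0.5249, -0.305, 0.1473]
tool_rot: [1.312, 1.139, -1.314]
contact_force: [-1.0, -0.2, -0.4]
grip_width: 0.0882
```

```bash
cat > w.py <<'E'
import sys
from h import *
n=sys.argv[1]; s=read_state(); c=wc("wrist"); im,D=cams.capture("wrist"); cv2.imwrite(f"pics/w{n}.png",im); np.savez(f"w{n}.npz",im=im,D=D,K=c[0],A=c[1],o=c[2])
print(s['t'],s['tcp_pos'].round(4),R.from_rotvec(s['tool_rot']).as_matrix().round(4).tolist(),s['joint_positions'].round(3))
hsv=cv2.cvtColor(im,cv2.COLOR_BGR2HSV); H,S,V=[hsv[...,i].astype(int) for i in range(3)]
red=(((H<5)|(H>174))&(S>150)&(V>60)).astype(np.uint8)
k,l,st,ce=cv2.connectedComponentsWithStats(red)
P=cloud(c,D)
for i in range(1,k):
    if st[i,4]<300: continue
    p=P[l==i]; z=np.median(p[:,2]); m=((l==i)&(abs(P[...,2]-z)<.003)).astype(np.uint8)
    cn=max(cv2.findContours(m,0,1)[0],key=len); hu=cv2.convexHull(cn)[:,0]; w=np.array([ray(c,q,z)[:2] for q in hu]); 
    cc,r=cv2.minEnclosingCircle((w*1000).astype(np.float32))
    e=cv2.fitEllipse(cn); print("red",ce[i],st[i,4],"z",z,"encl",cc,r,"ell ctr",ray(c,e[0],z),"bbox",st[i])
E
python3 w.py 1
```

```text
1.9 [ 0.5249 -0.305   0.1473] [[-0.0012, 0.99, -0.1411], [-0.0007, -0.1411, -0.99], [-1.0, -0.0011, 0.0009]] [ 0.466  0.736 -0.028  1.685  0.031  0.721 -1.291]
red [253.75       173.04811151] 2224 z 0.021512126016477312 encl (528.9544067382812, -301.3367614746094) 30.667823791503906 ell ctr [ 0.52991657 -0.30156088  0.02151213] bbox [ 228  147   53   53 2224]
red [306.55936073 258.06392694] 876 z 0.010339052602874071 encl (404.6741027832031, -351.9870910644531) 22.621591567993164 ell ctr [ 0.4048565  -0.35207557  0.01033905] bbox [290 242  35  33 876]
red [255.52825553 282.70638821] 814 z 0.010305184434537207 encl (376.0571594238281, -281.7998352050781) 22.892953872680664 ell ctr [ 0.37649489 -0.28128233  0.01030518] bbox [239 268  34  30 814]
```

View pics/w1.png

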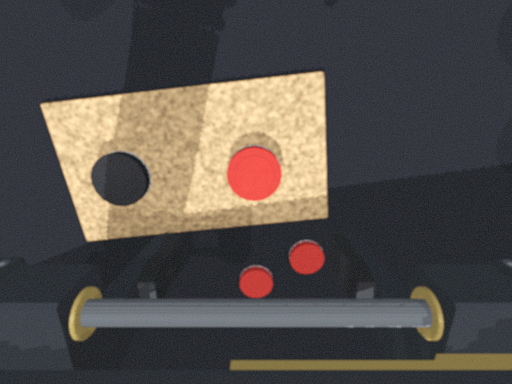

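The wrist view shows the red lid at (254,173) and the black lid at (120,178), with the small lids below them. The large red lid is at about (0.528, -0.302). I'll descend part of the way and look again.

Request:
play_rows(
  deltas="0.03 0.003 -0.003 0 0 0 0;0.03 0 0 0 0 0 0;0.03 0 0 0 0 0 0;0 0 0 0 0 0 0;0 0 0 0 0 0 0",
)

```text
t: 2.58
tcp_pos: [0.5292, -0.3033, 0.0589]
tool_rot: [1.313, 1.136, -1.313]
contact_force: [0.6, 0.5, -0.5]
grip_width: 0.0881
```

```bash
python3 w.py 2; python3 -c "
from h import *
c=wc('wrist');s=read_state();print(proj(c,s['tcp_pos']), c[0])"
```

```text
2.575 [ 0.5292 -0.3033  0.0589] [[0.0018, 0.9898, -0.1425], [-0.0016, -0.1425, -0.9898], [-1.0, 0.002, 0.0014]] [ 0.459  0.866 -0.025  1.732  0.039  0.542 -1.305]
red [255.74460255 204.53925417] 4076 z 0.021487730863942248 encl (528.6559448242188, -301.2696533203125) 31.329086303710938 ell ctr [ 0.53019462 -0.30154471  0.02148773] bbox [ 220  169   73   72 4076]
red [257.8845807  341.35888188] 1109 z 0.010414541243880082 encl (376.2181396484375, -281.1051940917969) 22.647693634033203 ell ctr [ 0.37516999 -0.28103376  0.01041454] bbox [ 237  328   43   30 1109]
[258.47456166 225.42257531] [[277.76159759   0.         255.88630947]
 [  0.         277.76159759 192.60307858]
 [  0.           0.           1.        ]]
```

View pics/w2.png

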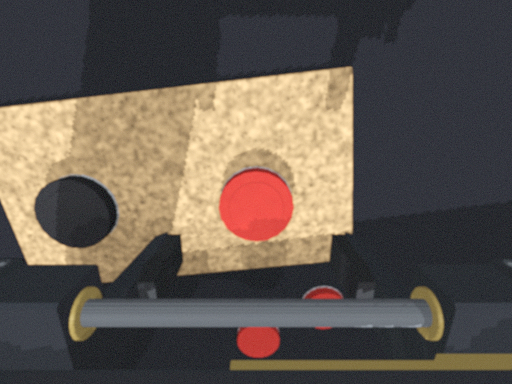

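The red lid sits at (256,205), midway between the fingertips, and the measured radius of 31.3 mm matches. I'll descend and grip.

Request:
play_rows(
  deltas="0.02 0 -0.002 0 0 0 0;0.02 0 0 0 0 0 0;0.009 0 0 0 0 0 0;0 0 0 0 0 0 0;0 0 0 0 0 0 0",
  newtons=12,
)

```text
t: 3.25
tcp_pos: [0.5297, -0.3001, 0.0089]
tool_rot: [1.313, 1.138, -1.312]
contact_force: [0.4, -0.1, 0.9]
grip_width: 0.0881
```

Request:
play_rows(
  deltas="0 0 0 0 0 0 1;0 0 0 0 0 0 1;0 0 0 0 0 0 1;0 0 0 0 0 0 1;0 0 0 0 0 0 1;0 0 0 0 0 0 1",
  newtons=12,
)

```text
t: 4.0
tcp_pos: [0.5293, -0.2998, 0.0084]
tool_rot: [1.312, 1.139, -1.313]
contact_force: [0.3, -0.0, -1.1]
grip_width: 0.0302
```

```bash
python3 w.py 3; python3 -c "
from h import *
im,D=cams.capture('side');cv2.imwrite('pics/side3.png',im);im,D=cams.capture('top');cv2.imwrite('pics/top3.png',im);print(read_state()['grip_width'])"
```

```text
4.0 [ 0.5293 -0.2998  0.0084] [[-0.0, 0.99, -0.1408], [-0.0001, -0.1408, -0.99], [-1.0, 0.0, 0.0001]] [ 0.452  0.945 -0.023  1.746  0.043  0.45  -1.312]
red [259.58984935 228.06814921] 5576 z 0.021488894255541235 encl (528.8468627929688, -301.22216796875) 31.4052734375 ell ctr [ 0.53239433 -0.3011342   0.02148889] bbox [ 216  186   92   90 5576]
0.018098476205807353
```

View pics/w3.png

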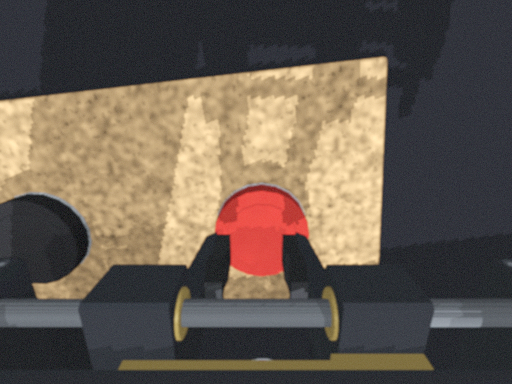

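View pics/side3.png

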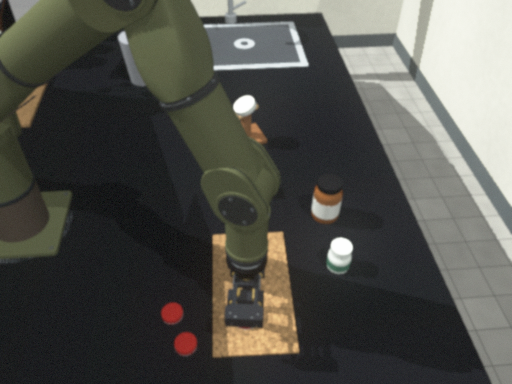

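```bash
python3 -c "
from h import *
f=np.load('w3.npz');P=cloud((f['K'],f['A'],f['o']),f['D'])
for v in range(225,300,8):
  print(v,[(u,P[v,u].round(3).tolist()) for u in (205,215,225,262,290,298,308)])
s=read_state();print(s['t'],s['grip_width'],s['tcp_pos'],s['contact_force'],proj(wc('wrist'),s['tcp_pos']),robot.pinch_z)
im,D=cams.capture('wrist');cv2.imwrite('pics/w4.png',im);print(read_state()['grip_width'])
"
```

```text
225 [(205, [0.533, -0.262, 0.005]), (215, [0.54, -0.273, 0.022]), (225, [0.538, -0.279, 0.021]), (262, [0.535, -0.303, 0.021]), (290, [0.533, -0.321, 0.022]), (298, [0.531, -0.326, 0.02]), (308, [0.524, -0.334, 0.006])]
233 [(205, [0.527, -0.261, 0.005]), (215, [0.544, -0.276, 0.041]), (225, [0.533, -0.278, 0.021]), (262, [0.53, -0.302, 0.022]), (290, [0.528, -0.32, 0.022]), (298, [0.537, -0.324, 0.041]), (308, [0.526, -0.332, 0.021])]
241 [(205, [0.544, -0.272, 0.05]), (215, [0.541, -0.277, 0.047]), (225, [0.541, -0.282, 0.047]), (262, [0.523, -0.301, 0.02]), (290, [0.536, -0.318, 0.048]), (298, [0.537, -0.322, 0.05]), (308, [0.536, -0.328, 0.05])]
249 [(205, [0.544, -0.274, 0.059]), (215, [0.542, -0.278, 0.056]), (225, [0.541, -0.283, 0.056]), (262, [0.519, -0.301, 0.023]), (290, [0.536, -0.317, 0.057]), (298, [0.536, -0.321, 0.056]), (308, [0.536, -0.326, 0.059])]
257 [(205, [0.544, -0.275, 0.067]), (215, [0.541, -0.279, 0.063]), (225, [0.539, -0.283, 0.061]), (262, [0.512, -0.3, 0.022]), (290, [0.537, -0.316, 0.065]), (298, [0.536, -0.32, 0.064]), (308, [0.536, -0.325, 0.066])]
2
[... 555 characters left out ...]
6, 0.005]), (290, [0.536, -0.314, 0.083]), (298, [0.536, -0.317, 0.083]), (308, [0.536, -0.321, 0.084])]
289 [(205, [0.538, -0.277, 0.084]), (215, [0.538, -0.281, 0.084]), (225, [0.477, -0.266, 0.004]), (262, [0.474, -0.295, 0.005]), (290, [0.532, -0.313, 0.083]), (298, [0.532, -0.317, 0.083]), (308, [0.533, -0.321, 0.086])]
297 [(205, [0.534, -0.276, 0.084]), (215, [0.533, -0.28, 0.083]), (225, [0.47, -0.265, 0.005]), (262, [0.466, -0.294, 0.005]), (290, [0.528, -0.313, 0.083]), (298, [0.529, -0.316, 0.084]), (308, [0.53, -0.321, 0.086])]
4.15 0.018098476205807353 [ 0.52927429 -0.29975143  0.00840309] [0.37038316 0.79237155 0.30852849] [258.47310006 225.43037992] 0.0187
0.014395488821958045
```

View pics/w4.png

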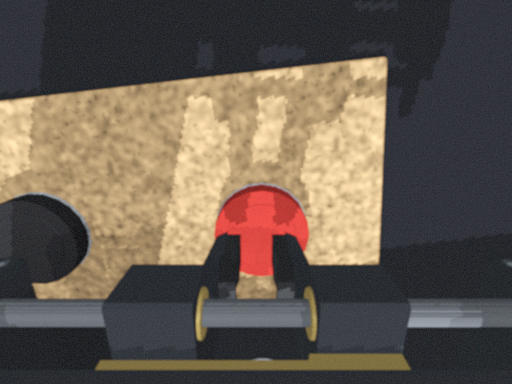

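```bash
python3 -c "
from h import *
im=cv2.imread('pics/side3.png');cv2.imwrite('pics/side3c.png',cv2.resize(im[230:360,200:310],None,fx=5,fy=4.6,interpolation=cv2.INTER_CUBIC))
im=cv2.imread('pics/w4.png');cv2.imwrite('pics/w4c.png',cv2.resize(im[180:310,190:330],None,fx=5,fy=4.6,interpolation=cv2.INTER_CUBIC))
"
```

```text
(no output)
```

View pics/side3c.png

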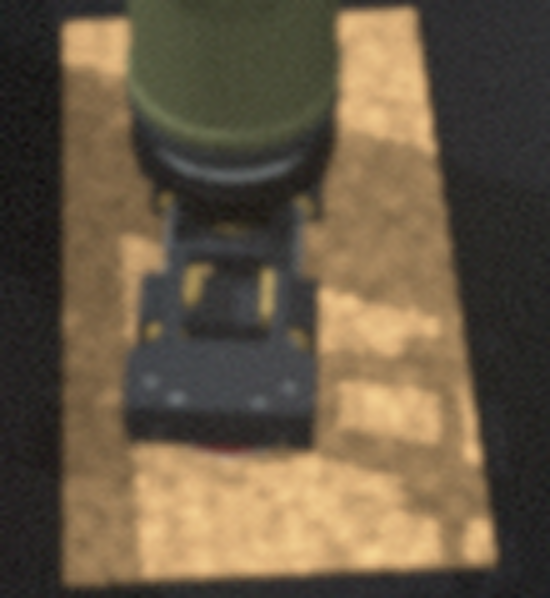

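View pics/w4c.png

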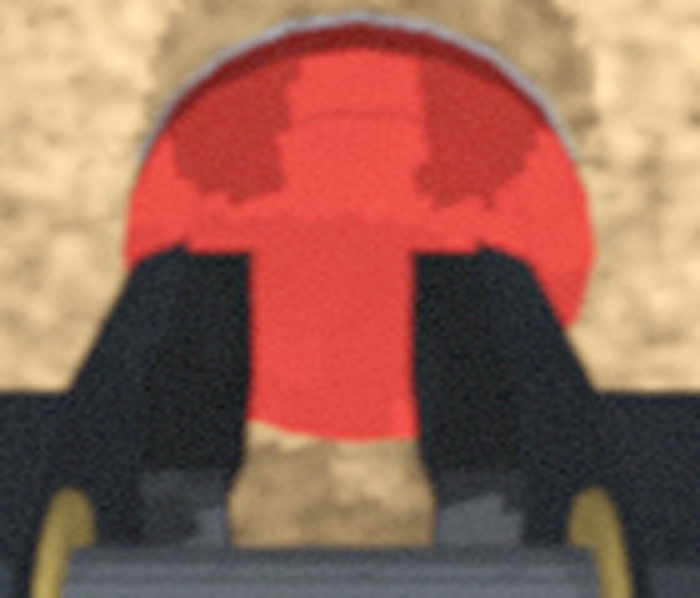

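The fingers closed above the lid without touching it, and the lid hasn't moved: its fitted centre is unchanged. The wrist image puts the finger ends well above the reported TCP. I'll open, then find out how far the fingers really reach.

Request:
play_rows(
  deltas="0 0 0 0 0 0 0;0 0 0 0 0 0 0;0 0 0 0 0 0 0;0 0 0 0 0 0 0;0 0 0 0 0 0 0;0 0 0 0 0 0 0;0 0 0 0 0 0 0",
)

```text
t: 5.08
tcp_pos: [0.5293, -0.2998, 0.0084]
tool_rot: [1.312, 1.139, -1.312]
contact_force: [0.7, -1.3, 0.3]
grip_width: 0.0822
```

```bash
python3 w.py 5; python3 -c "
from h import *
f=np.load('w5.npz');P=cloud((f['K'],f['A'],f['o']),f['D'])
for v in range(224,300,6):
  print(v,[(u,P[v,u].round(3).tolist()) for u in range(150,190,8)])
im=f['im'];cv2.imwrite('pics/w5c.png',cv2.resize(im[170:320,120:400],None,fx=2.8,fy=3.5,interpolation=cv2.INTER_CUBIC))
s=read_state();c=wc('wrist');Rt=R.from_rotvec(s['tool_rot']).as_matrix()
for z in (-1,1):
  for b in (0,.01,.02,.03,.04): print(z,b,[proj(c,s['tcp_pos']+Rt@np.array([-b,y,z*.044])).round(0).tolist() for y in (-.009,.009)])
"
```

```text
5.075 [ 0.5293 -0.2998  0.0084] [[-0.0, 0.9901, -0.1407], [-0.0001, -0.1407, -0.9901], [-1.0, -0.0, 0.0001]] [ 0.452  0.945 -0.023  1.746  0.043  0.45  -1.312]
red [261.12241433 230.67428219] 6478 z 0.021430899082474378 encl (528.9688720703125, -302.1321716308594) 31.6370906829834 ell ctr [ 0.53049321 -0.30157514  0.0214309 ] bbox [ 215  186   93   90 6478]
red [341.6006734  345.16969697] 1485 z 0.010261996785865757 encl (407.064453125, -352.66851806640625) 22.702608108520508 ell ctr [ 0.41191082 -0.35281729  0.010262  ] bbox [ 315  328   55   32 1485]
224 [(150, [0.54, -0.223, 0.005]), (158, [0.539, -0.229, 0.004]), (166, [0.538, -0.235, 0.005]), (174, [0.537, -0.24, 0.005]), (182, [0.536, -0.246, 0.005])]
230 [(150, [0.535, -0.222, 0.004]), (158, [0.534, -0.228, 0.004]), (166, [0.534, -0.234, 0.006]), (174, [0.532, -0.239, 0.005]), (182, [0.532, -0.245, 0.005])]
236 [(150, [0.53, -0.22, 0.003]), (158, [0.53, -0.227, 0.005]), (166, [0.547, -0.249, 0.044]), (174, [0.546, -0.253, 0.042]), (182, [0.545, -0.257, 0.042])]
242 [(150, [0.526, -0.22, 0.006]), (158, [0.548, -0.247, 0.052]), 
[... 1225 characters left out ...]
, -0.253, 0.083]), (158, [0.54, -0.256, 0.083]), (166, [0.536, -0.257, 0.078]), (174, [0.483, -0.227, 0.005]), (182, [0.481, -0.233, 0.005])]
296 [(150, [0.537, -0.251, 0.083]), (158, [0.537, -0.255, 0.084]), (166, [0.534, -0.257, 0.079]), (174, [0.477, -0.226, 0.005]), (182, [0.476, -0.232, 0.005])]
-1 0 [[196.0, 237.0], [195.0, 214.0]]
-1 0.01 [[193.0, 244.0], [191.0, 220.0]]
-1 0.02 [[190.0, 252.0], [188.0, 226.0]]
-1 0.03 [[186.0, 260.0], [184.0, 234.0]]
-1 0.04 [[182.0, 270.0], [179.0, 242.0]]
1 0 [[320.0, 237.0], [322.0, 214.0]]
1 0.01 [[324.0, 244.0], [326.0, 220.0]]
1 0.02 [[327.0, 252.0], [330.0, 226.0]]
1 0.03 [[331.0, 260.0], [334.0, 234.0]]
1 0.04 [[336.0, 270.0], [339.0, 242.0]]
```

View pics/w5c.png

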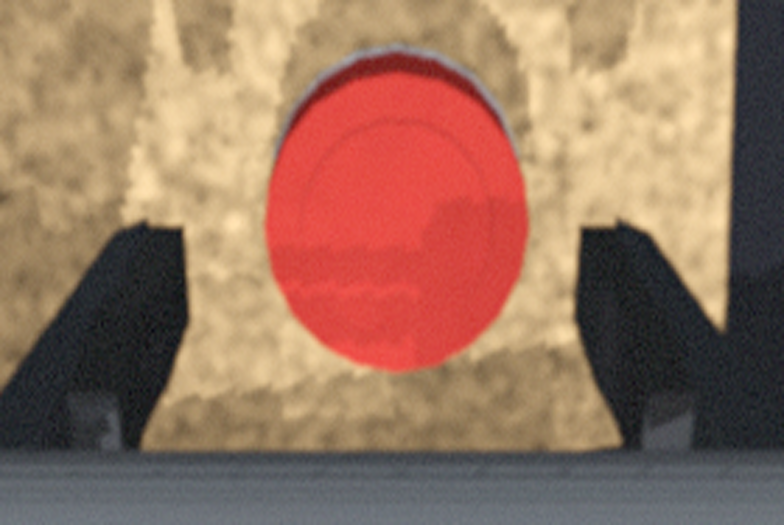

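The finger ends fit 30 mm behind the reported TCP, at rows 235–260, and they sit clear on either side of the lid. I'll lower in small steps and watch the force.

Request:
play_rows(
  deltas="0.005 0 0.0015 0 0 0 0;0.005 0 0 0 0 0 0;0.005 0 0 0 0 0 0;0 0 0 0 0 0 0",
)

```text
t: 5.62
tcp_pos: [0.5286, -0.301, -0.0072]
tool_rot: [1.312, 1.14, -1.313]
contact_force: [0.4, -0.1, -0.3]
grip_width: 0.0884
```

```bash
python3 w.py 6; python3 -c "
from h import *
f=np.load('w6.npz');P=cloud((f['K'],f['A'],f['o']),f['D'])
for v in range(224,270,6):
  print(v,[(u,P[v,u].round(3).tolist()) for u in range(150,194,8)])
im=f['im'];cv2.imwrite('pics/w6c.png',cv2.resize(im[170:320,120:400],None,fx=2.8,fy=3.5,interpolation=cv2.INTER_CUBIC))
"
```

```text
5.625 [ 0.5286 -0.301  -0.0072] [[-0.001, 0.9901, -0.1407], [0.0004, -0.1407, -0.9901], [-1.0, -0.0011, -0.0003]] [ 0.454  0.971 -0.022  1.746  0.044  0.426 -1.311]
red [259.54557326 241.34160355] 7658 z 0.0214326294022565 encl (528.6033325195312, -301.2427978515625) 31.55877113342285 ell ctr [ 0.53069092 -0.30165327  0.02143263] bbox [ 209  193  102   97 7658]
red [345.04908836 351.84992987] 713 z 0.008808722228720728 encl (415.650634765625, -353.14520263671875) 18.8189697265625 ell ctr [ 0.42067683 -0.35410789  0.00880872] bbox [319 342  54  18 713]
224 [(150, [0.545, -0.232, 0.005]), (158, [0.545, -0.237, 0.005]), (166, [0.544, -0.243, 0.006]), (174, [0.543, -0.247, 0.005]), (182, [0.543, -0.253, 0.006]), (190, [0.542, -0.258, 0.005])]
230 [(150, [0.612, -0.311, 0.169]), (158, [0.54, -0.236, 0.005]), (166, [0.54, -0.242, 0.006]), (174, [0.539, -0.247, 0.006]), (182, [0.538, -0.252, 0.005]), (190, [0.612, -0.311, 0.169])]
236 [(150, [0.537, -0.23, 0.005]), (158, [0.547, -0.246, 0.029]), (166, [0.545, -0.249, 0.025]), (174, [0.545, -0.254, 0.026]), (182, [0.534, -0.251, 0.006]), (19
[... 274 characters left out ...]
 0.041]), (166, [0.545, -0.254, 0.04]), (174, [0.543, -0.257, 0.037]), (182, [0.525, -0.249, 0.005]), (190, [0.525, -0.254, 0.006])]
254 [(150, [0.547, -0.249, 0.048]), (158, [0.545, -0.251, 0.045]), (166, [0.545, -0.256, 0.046]), (174, [0.54, -0.256, 0.038]), (182, [0.531, -0.255, 0.024]), (190, [0.52, -0.253, 0.005])]
260 [(150, [0.546, -0.25, 0.052]), (158, [0.545, -0.253, 0.051]), (166, [0.542, -0.255, 0.047]), (174, [0.537, -0.256, 0.039]), (182, [0.527, -0.254, 0.024]), (190, [0.516, -0.252, 0.006])]
266 [(150, [0.546, -0.252, 0.057]), (158, [0.545, -0.255, 0.056]), (166, [0.539, -0.255, 0.048]), (174, [0.533, -0.255, 0.04]), (182, [0.513, -0.246, 0.007]), (190, [0.51, -0.251, 0.004])]
```

View pics/w6c.png

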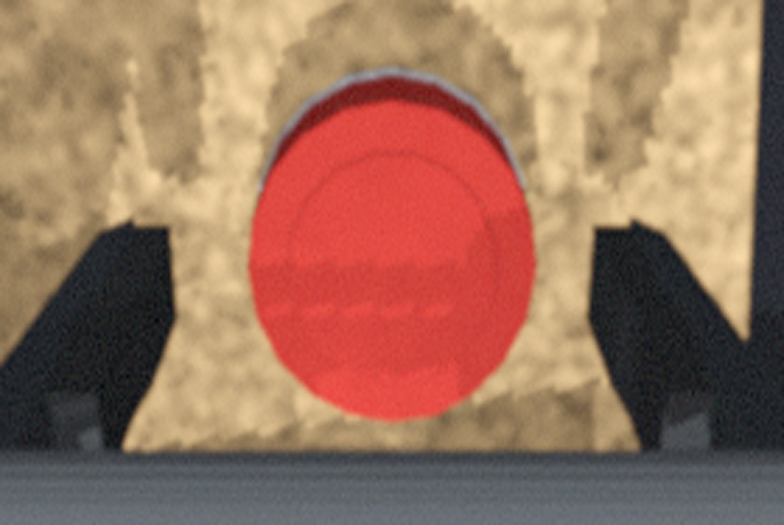

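```bash
python3 -c "
from h import *
m=cams.camera_model('wrist');T=np.array(m['tool_from_camera']);print(T.round(4))
for ul,ur,v in ((180.7,333.2,235),(182.5,330.7,260.9)):
  d=.0884*m['fx']/(ur-ul)
  p=T@np.array([((ul+ur)/2-m['cx'])/m['fx']*d,(v-m['cy'])/m['fy']*d,d,1]);print(d,p.round(4))
"
```

```text
[[-4.000e-04 -3.218e-01  9.468e-01 -1.764e-01]
 [-5.000e-04 -9.468e-01 -3.218e-01  8.420e-02]
 [ 1.000e+00 -6.000e-04  2.000e-04 -1.800e-03]
 [ 0.000e+00  0.000e+00  0.000e+00  1.000e+00]]
0.16101065722569147 [-0.0319  0.0091 -0.0012  1.    ]
0.16568235645693624 [-0.0326 -0.0077 -0.0014  1.    ]
```

Two fits, finger spacing and image rows, agree that the true tips lie 32 mm behind the reported TCP, centred on the tool axis. The tips are now at z≈0.025, so I'll go 16 mm lower.

Request:
play_rows(
  deltas="0.005 0 0 0 0 0 0;0.005 0 0 0 0 0 0;0.005 0 0 0 0 0 0;0 0 0 0 0 0 0",
)

```text
t: 6.18
tcp_pos: [0.5287, -0.301, -0.0221]
tool_rot: [1.312, 1.14, -1.313]
contact_force: [-0.1, -1.0, -0.7]
grip_width: 0.0878
```

```bash
python3 w.py 7; python3 -c "
import cv2
im=cv2.imread('pics/w7.png');cv2.imwrite('pics/w7c.png',cv2.resize(im[170:320,120:400],None,fx=2.8,fy=3.5,interpolation=cv2.INTER_CUBIC))
"
```

```text
6.175 [ 0.5287 -0.301  -0.0221] [[-0.0008, 0.9901, -0.1407], [0.0004, -0.1407, -0.9901], [-1.0, -0.0009, -0.0002]] [ 0.454  0.996 -0.021  1.745  0.046  0.402 -1.312]
red [259.70952003 252.38987859] 8813 z 0.0214491987700334 encl (529.1831665039062, -301.4866027832031) 31.277956008911133 ell ctr [ 0.5321466  -0.30178315  0.0214492 ] bbox [ 205  201  111   98 8813]
```

View pics/w7c.png

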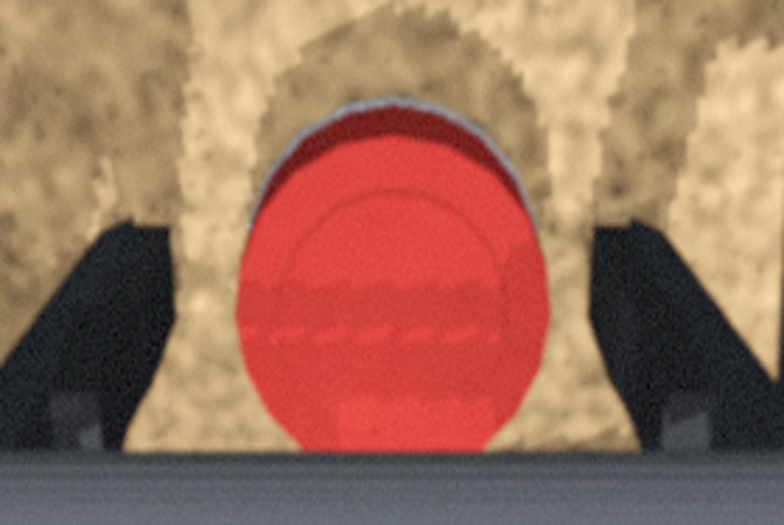

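The fingers straddle the lid with the tips near the mat and no contact. I'll shift 1.5 mm to centre, then close.

Request:
play_rows(
  deltas="0 0 0.0015 0 0 0 0;0 0 0 0 0 0 0.5;0 0 0 0 0 0 1;0 0 0 0 0 0 1;0 0 0 0 0 0 1;0 0 0 0 0 0 1",
  newtons=12,
)

```text
t: 6.98
tcp_pos: [0.5289, -0.3027, -0.0215]
tool_rot: [1.312, 1.139, -1.312]
contact_force: [0.3, -1.1, 0.4]
grip_width: 0.0618
```

The width is 62 mm, so the lid is held. I'll lift and check.

Request:
play_rows(
  deltas="-0.015 0 0 0 0 0 1;-0.04 0 0 0 0 0 1;-0.06 0 0 0 0 0 1;-0.06 0 0 0 0 0 1;-0.06 0 0 0 0 0 1;0 0 0 0 0 0 1;0 0 0 0 0 0 1",
)

```text
t: 7.85
tcp_pos: [0.5283, -0.3024, 0.2136]
tool_rot: [1.312, 1.139, -1.313]
contact_force: [-0.4, -0.1, -0.4]
grip_width: 0.0613
```

```bash
python3 w.py 8; python3 -c "
from h import *
im=cv2.imread('pics/w8.png');cv2.imwrite('pics/w8c.png',cv2.resize(im[170:320,120:400],None,fx=2.8,fy=3.5,interpolation=cv2.INTER_CUBIC))
f=np.load('w8.npz');P=cloud((f['K'],f['A'],f['o']),f['D'])
s=read_state();Q=(P-s['tcp_pos'])@R.from_rotvec(s['tool_rot']).as_matrix()
for v in range(200,300,10): print(v,[Q[v,u].round(3).tolist() for u in (220,259,298)])
im,D=cams.capture('side');cv2.imwrite('pics/side8.png',im)
"
```

```text
7.85 [ 0.5283 -0.3024  0.2136] [[-0.0003, 0.9901, -0.1407], [0.0001, -0.1407, -0.9901], [-1.0, -0.0003, -0.0001]] [ 0.461  0.656 -0.03   1.615  0.024  0.872 -1.29 ]
red [255.7841439  252.99322674] 9006 z 0.25653251345347294 encl (528.4530029296875, -300.4691467285156) 31.627460479736328 ell ctr [ 0.53147822 -0.3008767   0.25653251] bbox [ 199  201  114   98 9006]
200 [[0.208, -0.057, -0.054], [-0.03, 0.03, 0.0], [0.208, -0.057, 0.061]]
210 [[-0.028, 0.023, -0.022], [-0.044, 0.03, -0.0], [0.214, -0.076, 0.063]]
220 [[-0.043, 0.024, -0.021], [-0.044, 0.024, 0.0], [-0.032, 0.019, 0.022]]
230 [[-0.043, 0.018, -0.021], [-0.044, 0.018, 0.0], [-0.043, 0.018, 0.021]]
240 [[-0.043, 0.012, -0.021], [-0.044, 0.012, 0.0], [-0.044, 0.012, 0.021]]
250 [[-0.044, 0.006, -0.021], [-0.043, 0.006, 0.0], [-0.044, 0.006, 0.021]]
260 [[-0.044, 0.0, -0.021], [-0.044, -0.0, 0.0], [-0.044, -0.0, 0.022]]
270 [[-0.044, -0.006, -0.022], [-0.043, -0.007, 0.0], [-0.044, -0.007, 0.022]]
280 [[-0.043, -0.014, -0.022], [-0.044, -0.013, 0.0], [-0.044, -0.013, 0.022]]
290 [[-0.044, -0.02, -0.022], [-0.045, -0.019, 0.0], [0.214, -0.222, 0.07]]
```

View pics/w8c.png

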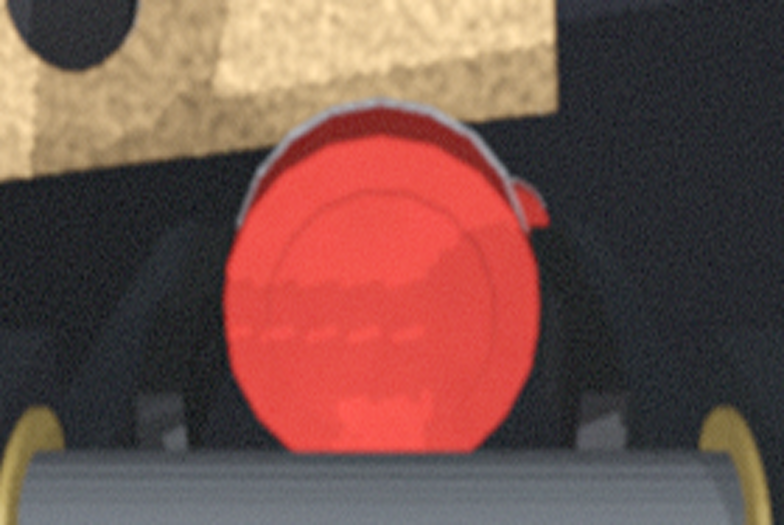

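View pics/side8.png

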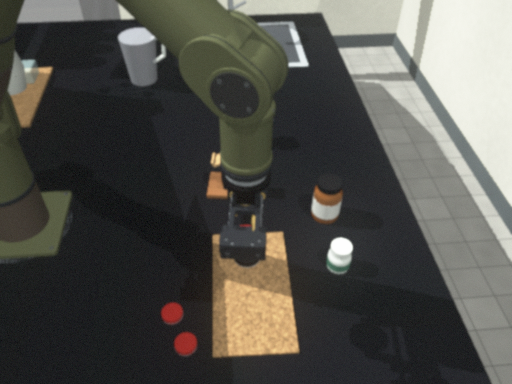

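The lid is held level. In the tool frame its underside is at x=-0.0277 and it is centred within about 1 mm. The mat now holds only the black lid. I'll carry the red lid over to the stand and tilt it.

Request:
play_rows(
  deltas="0 -0.01 -0.03 0 0 0 1;0 -0.01 -0.05 0 0 0 1;0 -0.01 -0.05 0 0 0 1;0 -0.01 -0.05 0 0 0 1;0 -0.01 -0.05 0 0 0 1;0 -0.01 -0.05 0 0 0 1;0 -0.01 -0.05 0 0 0 1;0 -0.013 -0.054 0 0 0 1;0 0 0 0 0 0.145 1;0 0 0 0 0 0.146 1;0 0 0 0 0 0.145 1;0 0 0 0 0 0 1",
)

```text
t: 9.45
tcp_pos: [0.5038, 0.0842, 0.2164]
tool_rot: [1.427, 0.823, -1.046]
contact_force: [0.3, 0.7, 0.4]
grip_width: 0.0614
```

```bash
python3 w.py 9
cat > t.py <<'E'
from h import *
s=read_state();Rt=R.from_rotvec(s['tool_rot']).as_matrix();p=s['tcp_pos']
yaw=np.radians(-8.1);a=np.radians(25);u=np.array([np.cos(yaw),np.sin(yaw),0]);zz=np.array([0,0,1.])
x=np.sin(a)*u-np.cos(a)*zz; y=np.cos(a)*u+np.sin(a)*zz; Rg=np.c_[x,y,np.cross(x,y)]
print("rot err (tool) rad",R.from_matrix(Rt.T@Rg).as_rotvec().round(4))
S=np.array([.511,.089,.110]); F=S+.0277*x
print("to final, tool axes",(Rt.T@(F-p)).round(4),"world",F.round(4),"F",s['contact_force'].round(1),"w",s['grip_width'])
E
python3 t.py
```

```text
9.45 [0.5038 0.0842 0.2164] [[0.3622, 0.9206, -0.1458], [-0.0746, -0.1273, -0.9891], [-0.9291, 0.3691, 0.0226]] [-0.633  0.456  0.337  2.266  0.405  0.128 -2.459]
red [255.87301587 253.00910201] 9009 z 0.2577778291057773 encl (489.2582092285156, 89.01084899902344) 31.08954620361328 ell ctr [0.49182699 0.08954648 0.25777783] bbox [ 199  201  115   98 9009]
rot err (tool) rad [0.0022 0.022  0.0569]
to final, tool axes [ 0.1287 -0.0335 -0.0086] world [0.5226 0.0874 0.0849] F [-0.4 -0.4  0.5] w 0.06205395703812257
```

View pics/w9.png

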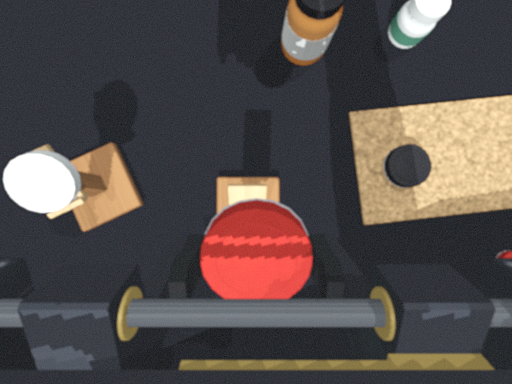

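The wrist view shows the lid over the strip, with the seat at about (248,195). The commanded 25° tilt fell about 3° short: joint 6 reads 0.128, near its 0.04 lower limit. Before continuing I'll check what kinematics I have.

```bash
python3 -c "
from h import *
print([a for a in dir(robot) if not a.startswith('_')]); import bench; print([a for a in dir(bench) if not a.startswith('_')])
"
```

```text
['PlanningError', 'pinch_z', 'sign_off']
['cams', 'read_state', 'robot']
```

Request:
play_rows(
  deltas="0 0 0 0 0.02 0.055 1;0 0 0 0 0 0 1",
)

```text
t: 9.75
tcp_pos: [0.5084, 0.0838, 0.2229]
tool_rot: [1.456, 0.793, -1.0]
contact_force: [-0.2, 0.0, 0.7]
grip_width: 0.0615
```

```bash
python3 t.py;python3 -c "
from h import *
s=read_state();print(s['joint_positions'].round(3),s['tcp_pos'])"
```

```text
rot err (tool) rad [-0.0016  0.0058  0.0076]
to final, tool axes [ 0.1311 -0.0451 -0.0062] world [0.5226 0.0874 0.0849] F [-0.2  0.   0.7] w 0.061539965105207185
[-0.685  0.454  0.41   2.303  0.593  0.045 -2.649] [0.5083885  0.08382324 0.22292486]
```

Joint 7 is also close to its limit at -2.65. A half turn about tool x gives the same grasp and frees joints 5 and 7, so I'll do that here, up in the clear.

Request:
play_rows(
  deltas="0 0 0 -0.15 0 0 1;0 0 0 -0.15 0 0 1;0 0 0 -0.15 0 0 1;0 0 0 -0.15 0 0 1;0 0 0 -0.15 0 0 1;0 0 0 -0.15 0 0 1;0 0 0 -0.15 0 0 1;0 0 0 -0.15 0 0 1;0 0 0 -0.15 0 0 1;0 0 0 -0.15 0 0 1;0 0 0 -0.15 0 0 1",
)

```text
t: 11.12
tcp_pos: [0.5096, 0.0845, 0.2235]
tool_rot: [0.009, 1.142, -0.084]
contact_force: [0.9, 0.6, -0.5]
grip_width: 0.0615
```

```bash
python3 t.py;python3 -c "
from h import *
s=read_state();print(s['joint_positions'].round(3),s['tcp_pos'])"
```

```text
rot err (tool) rad [ 1.6491 -0.002   0.0076]
to final, tool axes [ 0.1312  0.0088 -0.046 ] world [0.5226 0.0874 0.0849] F [ 0.9  0.6 -0.5] w 0.06149247042264067
[-0.498  0.425  0.13   2.293  1.258  0.171 -1.677] [0.50958411 0.08448173 0.22351343]
```

Request:
play_rows(
  deltas="0 0 0 -0.15 0 0 1;0 0 0 -0.15 0 0 1;0 0 0 -0.15 0 0 1;0 0 0 -0.15 0 0 1;0 0 0 -0.15 0 0 1;0 0 0 -0.15 0 0 1;0 0 0 -0.15 0 0 1;0 0 0 -0.15 0 0 1;0 0 0 -0.15 0 0 1;0 0 0 -0.14 0 0 1;0 0 0 0 0 0 1",
)

```text
t: 12.5
tcp_pos: [0.5091, 0.0844, 0.2234]
tool_rot: [-1.297, 0.978, 0.772]
contact_force: [-0.4, 1.4, -0.7]
grip_width: 0.0618
```

```bash
sed -i 's/Rg=np.c_\[x,y,np.cross(x,y)\]/Rg=np.c_[x,-y,-np.cross(x,y)]/' t.py; echo "print(s['t'],s['joint_positions'].round(3),p.round(4))">>t.py; python3 t.py
```

```text
rot err (tool) rad [-0.0082 -0.0038 -0.0065]
to final, tool axes [0.1313 0.046  0.0049] world [0.5226 0.0874 0.0849] F [-0.4  1.4 -0.7] w 0.06184490151380407
12.5 [-0.324  0.42  -0.121  2.285  1.334  0.286 -0.277] [0.5091 0.0844 0.2234]
```

Request:
play_rows(
  deltas="0.02 0.009 0.001 -0.008 -0.004 -0.006 1;0.02 0.009 0.001 0 0 0 1;0.02 0.01 0.001 0 0 0 1;0.02 0.01 0.002 0 0 0 1;0 0 0 0 0 0 1;0 0 0 0 0 0 1",
)

```text
t: 13.25
tcp_pos: [0.5092, 0.0885, 0.139]
tool_rot: [-1.308, 0.968, 0.773]
contact_force: [-1.1, 0.3, 0.5]
grip_width: 0.0616
```

```bash
python3 t.py; python3 w.py 10; python3 -c "
from h import *
for n in('side','top'):
  c=wc(n);im,D=cams.capture(n);cv2.imwrite(f'pics/{n}10.png',im);np.savez(n+'10.npz',im=im,D=D,K=c[0],A=c[1],o=c[2])
im=cv2.imread('pics/side10.png');cv2.imwrite('pics/side10c.png',cv2.resize(im[90:220,150:330],None,fx=4.4,fy=4.4,interpolation=cv2.INTER_CUBIC))
"
```

```text
rot err (tool) rad [ 0.0016 -0.0023  0.0009]
to final, tool axes [0.0547 0.0108 0.0009] world [0.5226 0.0874 0.0849] F [-1.1  0.3  0.5] w 0.061556102942294556
13.25 [-0.222  0.629 -0.311  2.379  2.043  0.473 -1.022] [0.5092 0.0885 0.139 ]
13.25 [0.5092 0.0885 0.139 ] [[0.4189, -0.8971, 0.1405], [-0.0619, 0.1261, 0.9901], [-0.9059, -0.4234, -0.0027]] [-0.222  0.629 -0.311  2.379  2.043  0.473 -1.022]
red [256.1791162  252.46938089] 8916 z 0.1764727888537535 encl (493.7237243652344, 92.66050720214844) 32.39767837524414 ell ctr [0.48744649 0.09420814 0.17647279] bbox [ 200  201  113   98 8916]
```

View pics/w10.png

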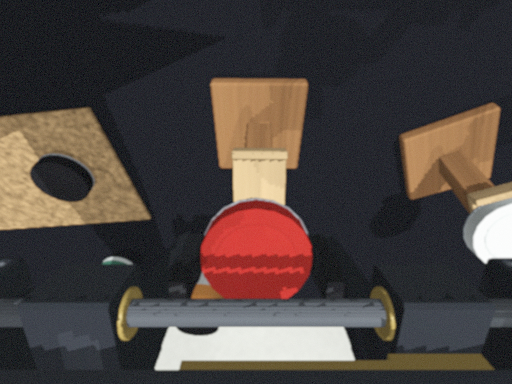

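View pics/side10c.png

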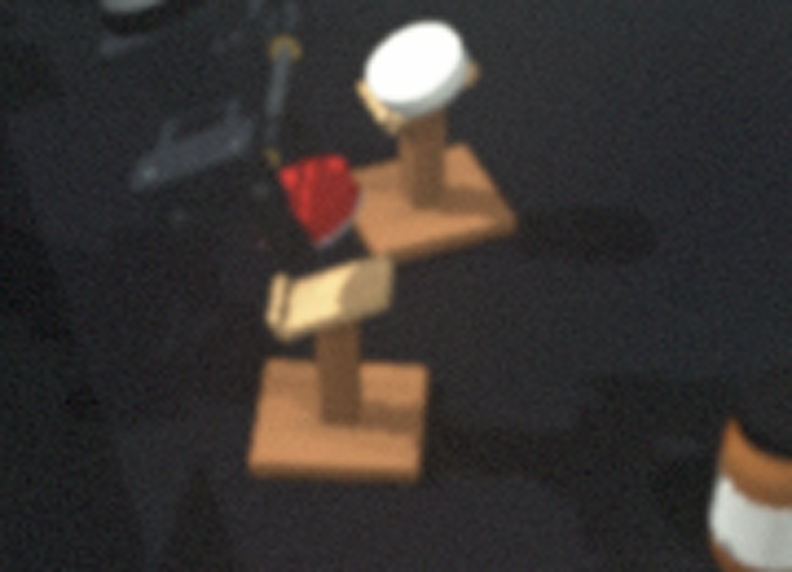

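The wrist view shows the strip at columns 233–286 with the lip at rows 150–158, so I can measure lid against strip directly in tool coordinates.

```bash
cat > q.py <<'E'
from h import *
f=np.load('w10.npz');im,D=f['im'],f['D']
m=cams.camera_model('wrist');T=np.array(m['tool_from_camera']);c=(f['K'],T[:3,:3],T[:3,3])
Q=cloud(c,D)
b=[]
for v in (148,151,154,157,160,165,170,175,180,185,190,195):
    row=im[v].astype(int); wood=(row[:,2]>row[:,0]+25)&(row[:,2]>130); 
    cols=np.where(wood[215:305])[0]+215; 
    q=Q[v,240:280]; md=np.median(q,0)
    print(v,cols.min() if len(cols) else None,cols.max() if len(cols) else None,"med",md.round(4),"z edges",Q[v,cols.min()+1,2].round(4),Q[v,cols.max()-1,2].round(4))
p=Q[162:193,238:282].reshape(-1,3); A=np.c_[p[:,1:],np.ones(len(p))]; s=np.linalg.lstsq(A,p[:,0],rcond=None)[0]; print("plane x=",s.round(4),"resid",(p[:,0]-A@s).std())
# lid top edges in tool coords at x=-.0437
hsv=cv2.cvtColor(im,cv2.COLOR_BGR2HSV)
red=(((hsv[...,0]<5)|(hsv[...,0]>174))&(hsv[...,1]>150)).astype(np.uint8)
k=(red>0)&(abs(Q[...,0]+.0437)<.004); print("lid top x",np.median(Q[k],0),"tilt",np.linalg.lstsq(np.c_[Q[k][:,1:],np.ones(k.sum())],Q[k][:,0],rcond=None)[0].round(4),"y max",Q[k][:,1].max(),"z",Q[k][:,2].min(),Q[k][:,2].max())
pt=Q[k][:,1:].astype(np.float32)*1000; print(cv2.minEnclosingCircle(pt))
cv2.imwrite('pics/w10c.png',cv2.resize(im[135:215,200:320],None,fx=6,fy=6,interpolation=cv2.INTER_CUBIC))
E
python3 q.py
```

```text
148 217 298 med [0.0311 0.049  0.0044] z edges -0.0392 0.0462
151 218 298 med [0.0201 0.0488 0.0043] z edges -0.0386 0.0467
154 218 298 med [0.0196 0.0467 0.0043] z edges -0.039 0.0471
157 218 297 med [0.0195 0.0446 0.0043] z edges -0.0395 0.0463
160 219 297 med [0.0276 0.0407 0.0044] z edges -0.0388 0.0467
165 219 296 med [0.0276 0.0369 0.0044] z edges -0.0394 0.0463
170 232 285 med [0.0274 0.033  0.0044] z edges -0.0156 0.023
175 232 285 med [0.0278 0.029  0.0044] z edges -0.0157 0.023
180 232 285 med [0.0276 0.0251 0.0045] z edges -0.0158 0.0231
185 232 285 med [0.0275 0.0211 0.0037] z edges -0.0159 0.0234
190 233 285 med [0.0275 0.0171 0.0045] z edges -0.0152 0.0236
195 233 284 med [0.0277 0.0129 0.0045] z edges -0.0154 0.0227
plane x= [-0.9001  0.0189  0.0514] resid 0.012616358457992402
lid top x [-0.04323098  0.00331871  0.00178893] tilt [ 0.0091  0.0016 -0.0432] y max 0.03092172418379629 z -0.029403847654725666 0.032544655396570074
((-0.34772518277168274, 1.7613927125930786), 31.8764591217041)
```

```bash
sleep 0
```

```text
(no output)
```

View pics/w10c.png

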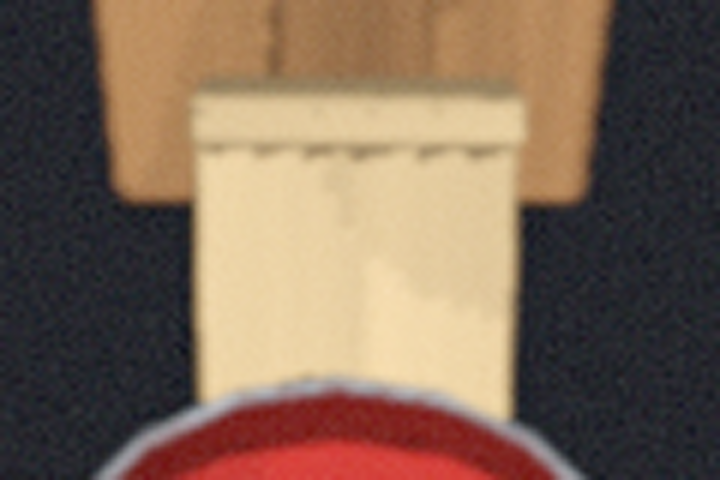

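In tool coordinates the strip surface is at x=0.0276 and parallel to the lid. The lip top is at x=0.0195, exactly 8 mm proud as specified. The strip centre lies 2 mm to +z of the lid centre, and contact with the lip needs about +12 mm in y. I'll approach to just above the surface, a little upslope.

Request:
play_rows(
  deltas="0.015 0.003 0.001 0 0 0 1;0.015 0.003 0.001 0 0 0 1;0.012 0.002 0 0 0 0 1;0.008 0 0 0 0 0 1;0 0 0 0 0 0 1;0 0 0 0 0 0 1",
)

```text
t: 14.15
tcp_pos: [0.5227, 0.0889, 0.0901]
tool_rot: [-1.31, 0.967, 0.775]
contact_force: [0.6, -0.2, 0.6]
grip_width: 0.0614
```

```bash
python3 t.py; python3 w.py 11; python3 -c "
from h import *
im=cv2.imread('pics/w11.png');cv2.imwrite('pics/w11c.png',cv2.resize(im[165:295,170:340],None,fx=4.6,fy=4.6,interpolation=cv2.INTER_CUBIC))
m=cams.camera_model('wrist');T=np.array(m['tool_from_camera']);f=np.load('w11.npz');Q=cloud((f['K'],T[:3,:3],T[:3,3]),f['D'])
for v in range(168,206,2): print(v,np.median(Q[v,245:270],0).round(4))
"
```

```text
rot err (tool) rad [ 0.0044 -0.0015  0.0006]
to final, tool axes [ 0.0048  0.0021 -0.0015] world [0.5226 0.0874 0.0849] F [ 0.6 -0.2  0.6] w 0.061449593861743916
14.15 [-0.171  0.764 -0.381  2.373  2.169  0.595 -1.129] [0.5227 0.0889 0.0901]
14.15 [0.5227 0.0889 0.0901] [[0.4187, -0.8977, 0.1376], [-0.0611, 0.1233, 0.9905], [-0.9061, -0.4231, -0.0033]] [-0.171  0.764 -0.381  2.373  2.169  0.595 -1.129]
red [256.00670288 252.56593089] 8653 z 0.12770802715278284 encl (507.0123596191406, 92.79174041748047) 32.50999450683594 ell ctr [0.50123202 0.09331352 0.12770803] bbox [ 200  201  113   97 8653]
168 [0.0206 0.0362 0.0025]
170 [0.0188 0.0352 0.0025]
172 [0.0168 0.0343 0.0025]
174 [0.0146 0.0334 0.0025]
176 [-0.0164  0.0404  0.0024]
178 [-0.0206  0.0404  0.0024]
180 [-0.0248  0.0404  0.0024]
182 [-0.0287  0.0404  0.0024]
184 [-0.0304  0.0397  0.0023]
186 [-0.0303  0.0386  0.0023]
188 [-0.0303  0.0374  0.0023]
190 [-0.0303  0.0362  0.0023]
192 [-0.0301  0.035   0.0024]
194 [-0.0223  0.0311  0.0024]
196 [-0.0222  0.0298  0.0024]
198 [-0.0271  0.0303  0.0024]
200 [-0.0295  0.03    0.0018]
202 [-0.0323  0.0299  0.0023]
204 [-0.0355  0.0299  0.0023]
```

View pics/w11c.png

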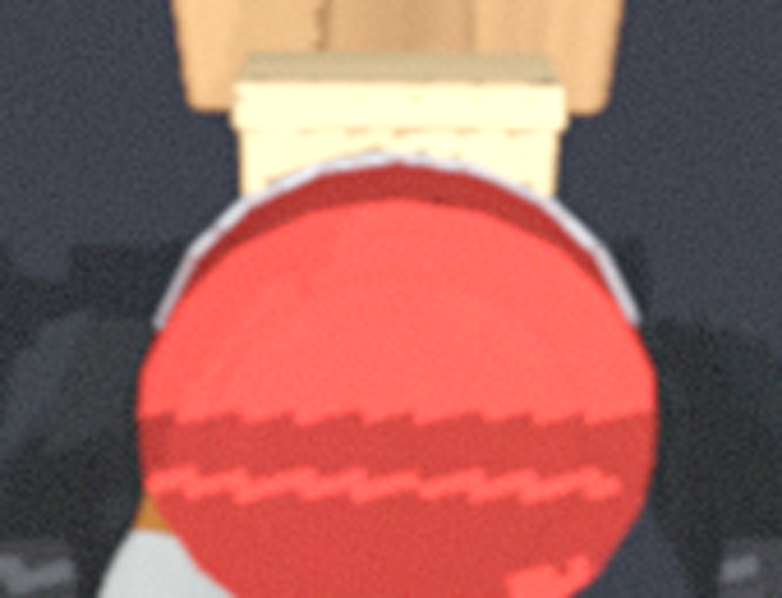

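Now there is a 5.5 mm gap to the surface and about 4 mm to the lip, and the lid is centred on the strip to about 0.3 mm. I'll move in gently.

Request:
play_rows(
  deltas="0.002 0.001 0 0 0 0 1;0.002 0.001 0 0 0 0 1;0 0.001 0 0 0 0 1;0 0 0 0 0 0 1",
)

```text
t: 14.7
tcp_pos: [0.5214, 0.089, 0.0848]
tool_rot: [-1.31, 0.968, 0.776]
contact_force: [0.2, -0.4, 0.0]
grip_width: 0.0614
```

```bash
cat > f.py <<'E'
from h import *
s=read_state();Rt=R.from_rotvec(s['tool_rot']).as_matrix();print(s['t'],"F tool",(Rt.T@s['contact_force']).round(1),"tq",(Rt.T@s['torque']).round(2),s['grip_width'].round(4))
E
python3 f.py; python3 t.py
```

```text
rot err (tool) rad [ 0.0045 -0.0017 -0.0001]
to final, tool axes [ 0.0005 -0.0013 -0.0014] world [0.5226 0.0874 0.0849] F [ 0.2 -0.4  0. ] w 0.06136599578692858
14.7 [-0.168  0.779 -0.39   2.378  2.182  0.612 -1.143] [0.5214 0.089  0.0848]Traceback (most recent call last):
  File "f.py", line 2, in <module>
    s=read_state();Rt=R.from_rotvec(s['tool_rot']).as_matrix();print(s['t'],"F tool",(Rt.T@s['contact_force']).round(1),"tq",(Rt.T@s['torque']).round(2),s['grip_width'].round(4))
                                                                                                                                                         ^^^^^^^^^^^^^^^^^^^^^
AttributeError: 'float' object has no attribute 'round'
```

Request:
play_rows(
  deltas="0 0.001 0 0 0 0 1;0 0 0 0 0 0 1",
)

```text
t: 14.95
tcp_pos: [0.5206, 0.0891, 0.0844]
tool_rot: [-1.31, 0.968, 0.776]
contact_force: [0.6, 0.3, 0.7]
grip_width: 0.0615
```

```bash
python3 f.py; python3 t.py
```

```text
rot err (tool) rad [ 0.0045 -0.0017  0.    ]
to final, tool axes [ 0.0005 -0.0022 -0.0014] world [0.5226 0.0874 0.0849] F [0.6 0.3 0.7] w 0.06149105512568551
14.95 [-0.168  0.78  -0.392  2.38   2.183  0.616 -1.147] [0.5206 0.0891 0.0844]Traceback (most recent call last):
  File "f.py", line 2, in <module>
    s=read_state();Rt=R.from_rotvec(s['tool_rot']).as_matrix();print(s['t'],"F tool",(Rt.T@s['contact_force']).round(1),"tq",(Rt.T@s['torque']).round(2),s['grip_width'].round(4))
                                                                                                                                                         ^^^^^^^^^^^^^^^^^^^^^
AttributeError: 'float' object has no attribute 'round'
```

No contact yet, so I'll keep going in small steps.

Request:
play_rows(
  deltas="0 0.001 0 0 0 0 1;0 0 0 0 0 0 1",
)

```text
t: 15.2
tcp_pos: [0.5205, 0.0891, 0.0844]
tool_rot: [-1.31, 0.967, 0.774]
contact_force: [1.4, -0.3, 0.9]
grip_width: 0.0616
```

```bash
sed -i "s/s\['grip_width'\].round(4)/s['grip_width']/" f.py; python3 f.py; python3 t.py; python3 w.py 12; python3 -c "
from h import *
im=cv2.imread('pics/w12.png');cv2.imwrite('pics/w12c.png',cv2.resize(im[165:235,190:330],None,fx=5.5,fy=5.5,interpolation=cv2.INTER_CUBIC))
m=cams.camera_model('wrist');T=np.array(m['tool_from_camera']);f=np.load('w12.npz');Q=cloud((f['K'],T[:3,:3],T[:3,3]),f['D'])
for v in range(182,210,2): print(v,np.median(Q[v,245:270],0).round(4))
"
```

```text
15.2 F tool [-0.2 -1.7 -0.1] tq [-0.   -0.02 -0.06] 0.061603283505603575
rot err (tool) rad [ 0.0041 -0.0018  0.0017]
to final, tool axes [ 0.0005 -0.0023 -0.0015] world [0.5226 0.0874 0.0849] F [ 1.4 -0.3  0.9] w 0.061603283505603575
15.2 [-0.168  0.781 -0.394  2.382  2.185  0.62  -1.15 ] [0.5205 0.0891 0.0844]
15.2 [0.5205 0.0891 0.0844] [[0.4197, -0.8971, 0.138], [-0.0615, 0.1236, 0.9904], [-0.9056, -0.4242, -0.0033]] [-0.168  0.781 -0.394  2.382  2.185  0.62  -1.15 ]
red [255.69892344 253.40287081] 8360 z 0.12226323166907063 encl (505.5358581542969, 92.9764633178711) 32.90135955810547 ell ctr [0.49980511 0.09337025 0.12226323] bbox [ 200  205  113   94 8360]
182 [0.01   0.0288 0.0025]
184 [0.0084 0.0278 0.0025]
186 [-0.0219  0.0359  0.0024]
188 [-0.026   0.036   0.0024]
190 [-0.0295  0.036   0.0023]
192 [-0.0331  0.036   0.0023]
194 [-0.0345  0.0353  0.0023]
196 [-0.0347  0.0342  0.0023]
198 [-0.0349  0.0332  0.0023]
200 [-0.0345  0.0318  0.0023]
202 [-0.0345  0.0307  0.0023]
204 [-0.0356  0.03    0.0023]
206 [-0.0386  0.03    0.0023]
208 [-0.0414  0.0299  0.0023]
```

View pics/w12c.png

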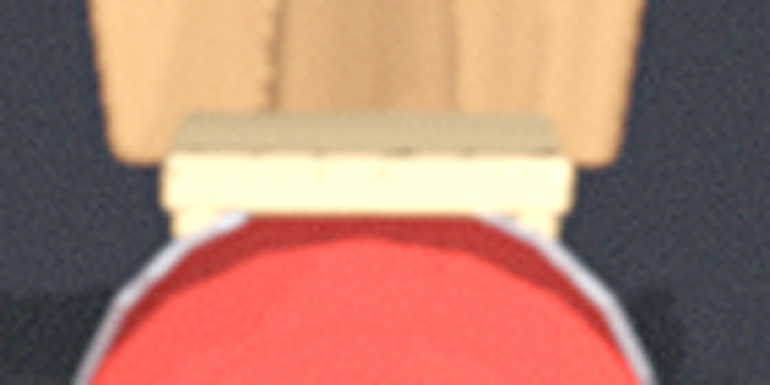

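Lip contact is confirmed: -1.7 N in tool y, and the motion has stalled. The surface gap is still about 1 mm, so I'll lower onto it.

Request:
play_rows(
  deltas="0.001 0 0 0 0 0 1;0 0 0 0 0 0 1",
)

```text
t: 15.5
tcp_pos: [0.5206, 0.0891, 0.0841]
tool_rot: [-1.311, 0.966, 0.774]
contact_force: [-1.3, -0.7, 10.6]
grip_width: 0.0612
```

```bash
python3 f.py; python3 t.py
```

```text
15.5 F tool [-10.1  -3.5  -0.9] tq [ 0.04  0.06 -0.32] 0.06124887636954433
rot err (tool) rad [ 0.0045 -0.0014  0.0023]
to final, tool axes [ 0.0003 -0.0024 -0.0015] world [0.5226 0.0874 0.0849] F [-1.3 -0.7 10.6] w 0.06124887636954433
15.5 [-0.167  0.782 -0.395  2.383  2.187  0.622 -1.151] [0.5206 0.0891 0.0841]
```

Request:
play_rows(
  deltas="0.0007 0 0 0 0 0 1;0 0 0 0 0 0 1",
)

```text
t: 15.75
tcp_pos: [0.5207, 0.0891, 0.0838]
tool_rot: [-1.311, 0.965, 0.774]
contact_force: [-4.0, -0.6, 13.8]
grip_width: 0.0616
```

```bash
python3 f.py; python3 t.py
```

```text
15.75 F tool [-14.1  -2.3  -1.2] tq [ 0.04  0.24 -0.34] 0.0615781669740143
rot err (tool) rad [ 0.005  -0.0013  0.0025]
to final, tool axes [-0.0001 -0.0024 -0.0015] world [0.5226 0.0874 0.0849] F [-4.  -0.6 13.8] w 0.0615781669740143
15.75 [-0.167  0.783 -0.395  2.383  2.188  0.624 -1.152] [0.5207 0.0891 0.0838]
```

The lid is seated, with contact on both the surface and the lip. I'll ease the pressure, then open.

Request:
play_rows(
  deltas="-0.001 0 0 0 0 0 1;0 0 0 0 0 0 1;0 0 0 0 0 0 0.2;0 0 0 0 0 0 0.1;0 0 0 0 0 0 0;0 0 0 0 0 0 0;0 0 0 0 0 0 0",
  newtons=5,
)

```text
t: 16.62
tcp_pos: [0.52, 0.0892, 0.0834]
tool_rot: [-1.31, 0.968, 0.776]
contact_force: [0.3, 0.2, 0.9]
grip_width: 0.0882
```

```bash
python3 f.py; python3 w.py 13; python3 -c "
from h import *
im=cv2.imread('pics/w13.png');cv2.imwrite('pics/w13c.png',cv2.resize(im[165:305,140:370],None,fx=3.4,fy=3.9,interpolation=cv2.INTER_CUBIC))"
```

```text
16.625 F tool [-0.7 -0.6  0.2] tq [ 0.04 -0.07  0.26] 0.08815980109428477
16.625 [0.52   0.0892 0.0834] [[0.4182, -0.8979, 0.1376], [-0.0611, 0.1233, 0.9905], [-0.9063, -0.4226, -0.0033]] [-0.167  0.783 -0.394  2.382  2.186  0.621 -1.151]
red [255.99953618 254.08812616] 8624 z 0.12156771948735626 encl (505.1888732910156, 92.86946105957031) 32.04481506347656 ell ctr [0.4985071  0.09348691 0.12156772] bbox [ 199  207  114   92 8624]
```

View pics/w13c.png

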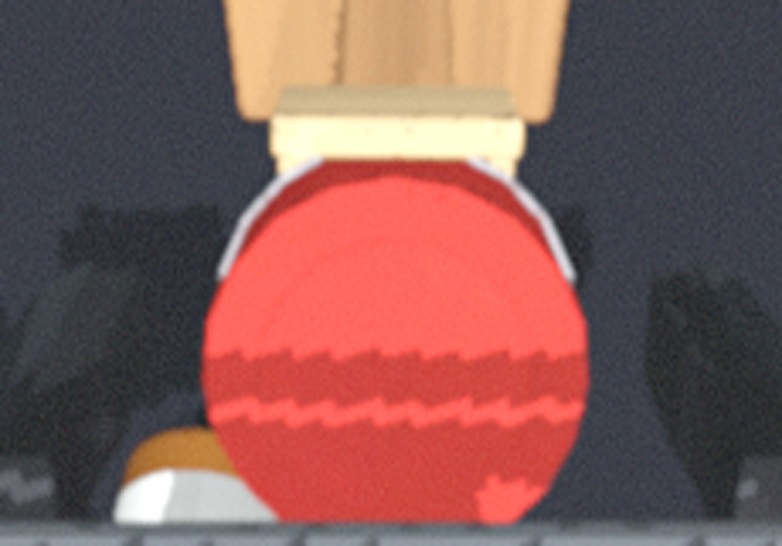

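The lid stays put against the lip, and the fingers are open and clear on both sides. I'll back off along the tool axis.

Request:
play_rows(
  deltas="-0.01 0 0 0 0 0 0;-0.02 0 0 0 0 0 0;-0.03 0 0 0 0 0 0;-0.03 0 0 0 0 0 0;-0.03 0 0 0 0 0 0;0 0 0 0 0 0 0;0 0 0 0 0 0 0",
)

```text
t: 17.55
tcp_pos: [0.47, 0.0966, 0.1921]
tool_rot: [-1.31, 0.967, 0.775]
contact_force: [0.5, -0.2, 0.4]
grip_width: 0.088
```

```bash
python3 f.py; python3 w.py 14; python3 -c "
from h import *
m=cams.camera_model('wrist');T=np.array(m['tool_from_camera']);f=np.load('w14.npz');im=f['im'];Q=cloud((f['K'],T[:3,:3],T[:3,3]),f['D'])
hsv=cv2.cvtColor(im,cv2.COLOR_BGR2HSV);red=((hsv[...,0]<5)|(hsv[...,0]>174))&(hsv[...,1]>150)
q=Q[red];x0=np.median(q[:,0]);k=q[abs(q[:,0]-x0)<.003];print('lid top x',x0,'slope',np.linalg.lstsq(np.c_[k[:,1:],np.ones(len(k))],k[:,0],rcond=None)[0].round(4),'circle',cv2.minEnclosingCircle((k[:,1:]*1000).astype(np.float32)))
for v in range(120,190,4): print(v,np.median(Q[v,250:265],0).round(4))
cv2.imwrite('pics/w14c.png',cv2.resize(im[90:300,140:370],None,fx=3.4,fy=2.8,interpolation=cv2.INTER_CUBIC))
for n in('side','top'):
  im,D=cams.capture(n);cv2.imwrite(f'pics/{n}14.png',im)
im=cv2.imread('pics/side14.png');cv2.imwrite('pics/side14c.png',cv2.resize(im[90:220,150:330],None,fx=4.4,fy=4.4,interpolation=cv2.INTER_CUBIC))
"
```

```text
17.55 F tool [-0.1 -0.6 -0.1] tq [-0.02 -0.06  0.19] 0.08803074776888943
17.55 [0.47   0.0966 0.1921] [[0.4187, -0.8977, 0.1374], [-0.061, 0.1231, 0.9905], [-0.9061, -0.4231, -0.0032]] [-0.349  0.468 -0.206  2.42   1.824  0.368 -0.86 ]
red [255.81238616 191.60200364] 3294 z 0.12276582219917895 encl (505.7887268066406, 92.63214111328125) 31.544361114501953 ell ctr [0.50106299 0.09292406 0.12276582] bbox [ 223  160   67   64 3294]
lid top x 0.0762389426534888 slope [0.0015 0.0007 0.0762] circle ((-1.5371859073638916, 1.0059798955917358), 31.497127532958984)
120 [0.1698 0.0592 0.003 ]
124 [0.1721 0.0543 0.003 ]
128 [0.1745 0.0493 0.003 ]
132 [0.1661 0.0454 0.003 ]
136 [0.1584 0.0416 0.003 ]
140 [0.1501 0.038  0.0029]
144 [0.1432 0.0345 0.0029]
148 [0.1358 0.0311 0.0029]
152 [0.0883 0.0354 0.0027]
156 [0.0852 0.0322 0.0027]
160 [0.0808 0.0292 0.0027]
164 [0.0763 0.0264 0.0027]
168 [0.0763 0.0226 0.0027]
172 [0.0759 0.0189 0.0027]
176 [0.0755 0.0151 0.0027]
180 [0.076  0.011  0.0027]
184 [0.0763 0.007  0.0027]
188 [0.0755 0.0033 0.0027]
```

View pics/w14c.png

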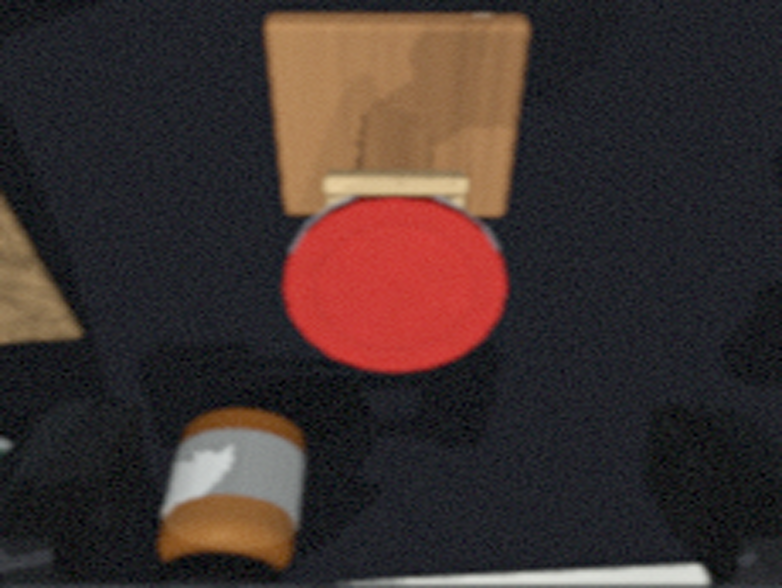

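View pics/side14c.png

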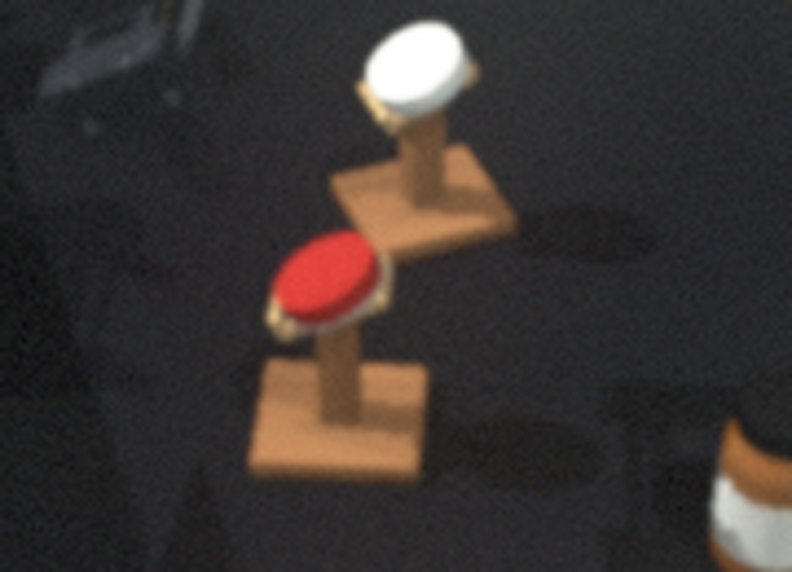

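View pics/side14.png

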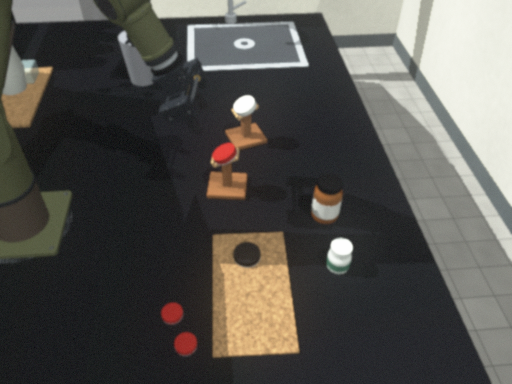

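The lid lies flat: its slope relative to the 25° tool plane is 0.0015, and its top is 8 mm above the lip top, as it should be. It is centred, with lip and lid midpoints both at crop column 396, and it touches the lip. The black lid, white lid, jar and pot look unmoved. Handing in.

```bash
python3 -c "
from bench import robot
print(robot.sign_off())"
```

```text
the job is handed in; nothing more can be done
None
```

The red lid is on the empty stand's slope, released, with its lower edge against the lip. I handed the job in at about 17.7 s of the 35 s allowed. No verdict was reported.

**Last checks, all from the final pictures:**
- **Flat:** the lid's tilt relative to the slope was about 0.1°. Its top was 8 mm above the top of the lip, which is right for a 16 mm lid lying flat on the surface.
- **Centred and against the lip:** the midpoints of lid and strip agreed to within a pixel (about 1 mm), and the lid's edge met the lip face at the same measured position.
- **Set down:** I felt for the lip at about 2 N, then lowered the lid onto the surface at about 14 N. I eased off before opening the gripper.
- **Other objects:** the black lid, white lid, jar, pot and the two small red lids looked unmoved by eye.

**What disagreed along the way:**
- **First grasp missed:** the fingers closed above the lid without touching it. The real finger ends measured about 32 mm behind the stated TCP, so I reopened, lowered in small steps watching the force, and gripped on the second try.
- **Tilt stopped short:** joints 6 and 7 were at or near their limits at first. I made a half turn about the tool axis, which gives the same grasp, and that freed the wrist.
- **Stand position:** my camera estimates of it differed by 1 to 2 mm, so I set the final alignment from the wrist camera's lid-to-strip measurements and from contact.

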